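# Slide a clock movement into its bench fixture and close the jaw on it

## Task

Push the brass clock movement along the bench, in between the sliding jaw and the end stop, until its far side lies flat against the steel rail. Then push the sliding jaw along the rail until it has driven the movement up against the end stop and holds it there without play, still flat on the rail, and move clear. The movement only slides: never lift or tip it, and leave the jar, weight, loupe and screwdriver where they are.

Things in the scene. Friction and masses are not known exactly. Their poses are not given: they have to be found in the camera images.
- movement: Loose brass clock movement, sides closed by pale translucent covers, square and vertical: 90 mm along its x, 110 mm along its y, 50 mm high; toothed wheels stand up to 9 mm above its top plate. 0.4 to 0.85 kg. Origin: centre of its underside, on the bench. At the start its x points away from the robot, within 0.3 rad of the fixture's x. Push it by its vertical sides.
- fixture: Fixed steel L. Origin: inside corner on the bench. x: away from the robot, square to the rail; y: from jaw to end stop. Rail: face at x=0, y -315 to +30 mm, 22 mm thick, 30 high. End stop: face at y=0, out to x=-72 mm, 28 thick, 36 high. Bolts to 42 mm high. Work area x<0, y<0, its floor the bench. Seated movement: origin at x=-45, y=-55 mm, same yaw.
- jaw (a joint): Sliding jaw along the rail, m; grows towards the end stop. Its clamping face is at y = -235 mm + this value in the fixture's frame. Starts at 0 to 0.03, reads 0.125 when closed on the seated movement (limit 0.135). About 2 N of friction; it stays where it is left.
- jaw_back (a point): Centre of the jaw's outer face (away from the end stop), 20 mm above the bench, 35 mm from the rail's face: push here towards the end stop. The jaw is a dark steel block 30 mm thick along the rail, reaching 70 mm from the rail towards the robot, 40 mm high, with a saddle over the rail and a brass screw on top to 44 mm. Axes as the fixture's.
- jar: Small glass jar with a steel cap, 48 mm across, 62 mm high, standing beyond the end stop. Origin: centre of its underside. Leave alone.
- weight: Brass clock weight, a cylinder 40 mm across with a stem on top, 88 mm high, standing behind the rail. Origin: centre of its underside. Leave alone.
- loupe: Black eye loupe, a cone 38 mm across, 38 mm high, standing to the side of the jaw nearer to the robot. Origin: centre of its underside. Leave alone.
- driver: Screwdriver, about 160 mm long, lying on the bench to the end stop's side, nearer to the robot, its shaft along its own x. Origin at the middle of its length, on its underside. Leave alone.
There are look-alikes about, which are no part of the job. Of the things that look like the movement, take the one that is farthest from the robot's base at the start.

How it is judged:
On the way, in this order (a step that is already met when the one before it is completed fails the run):
1. the movement lies flat against the rail, between jaw and end stop, the jaw still open (x of movement in the frame of fixture between -0.0485 and -0.0415 m and angle between the x axis of movement and the x axis of fixture, either way round below 0.06 rad and y of movement in the frame of fixture below -0.05 m and value of joint jaw below 0.115 m), for 0.2 s.
2. the jaw holds the movement against the end stop (x of movement in the frame of fixture between -0.0485 and -0.0415 m and angle between the x axis of movement and the x axis of fixture, either way round below 0.06 rad and y of movement in the frame of fixture between -0.0585 and -0.0515 m and value of joint jaw above 0.121 m), for 0.2 s.
At the end, for the whole second after the job is handed in: The movement lies on the bench at rest, its far side against the rail (within 3.5 mm, square to 0.06 rad), its end against the end stop (within 3.5 mm), and the jaw is closed on it (joint above 0.121, that is within 4 mm of the fully closed 0.125) (all of step 2 and linear speed of movement below 0.01 m/s and angular speed of movement below 0.05 rad/s and height (world z) of movement below 0.004 m and angle between movement's own z axis and vertical below 0.04 rad); the robot touches nothing.
It fails at once if the movement is lifted off the bench or tipped (height (world z) of movement above 0.008 m or angle between movement's own z axis and vertical above 0.15 rad).
It fails at once if the glass jar is disturbed (distance of jar from where it was at the start of the episode above 0.02 m or angle between jar's own z axis and vertical above 0.3 rad).
It fails at once if the brass clock weight is disturbed (distance of weight from where it was at the start of the episode above 0.02 m or angle between weight's own z axis and vertical above 0.3 rad).
It fails at once if the eye loupe is disturbed (distance of loupe from where it was at the start of the episode above 0.02 m or angle between loupe's own z axis and vertical above 0.3 rad).
It fails at once if the screwdriver is disturbed (distance of driver from where it was at the start of the episode above 0.02 m).
It also fails if it takes over 42 s, if anything falls off the work surface, if the arm or the gripper's body presses on something with over 40 N, if the wrist force passes 120 N, or if a joint passes its speed limit or range.

## Robot

A 6-joint arm with a two-finger parallel gripper is mounted at the origin on the work surface. World frame = base frame: x ahead of the robot, y to its left, z up, the work surface at z = 0. Lengths are in m, angles in rad, forces in N, time in s.
With the tool pointing down it reaches from about 0.275 to 0.75 m from the base axis. Payload 10.2 kg.
Tool frame: the origin (TCP) lies midway between the tips of the shut fingers; the grasp point (between the pads) lies 19 mm behind it (env.hold_point_z is the distance from the TCP to the grasp point, in m); x points along the fingers, z is the direction in which the jaws open and shut, and the axes are right-handed (so a half turn about x gives the same grasp; the last joint's range is limited). The gripper opens to 85 mm and grips with 20 to 120 N. Pads are 22 mm wide; open, the fingers measure 114 mm over their backs; the gripper's body (76 mm by 85 mm) begins 54 mm behind the grasp point. The pads swing forward as they close: fully open they stand 13 mm farther back than shut.
Start: joints at [-0.223, 0.313, 1.498, -0, 1.331, -0.223], TCP at [0.525, -0, 0.231] pointing down, gripper open.
Joint ranges: [-2.94, 2.94], [-0.97, 2.17], [0.19, 2.56], [-1.23, 4.37], [0.02, 3.11], [-2.88, 2.88]. Speed limits (rad/s): [2.39, 2.39, 3.01, 3.14, 3.14, 3.14].

## Interface

Orientations are given as a unit quaternion [x, y, z, w].
In Python, from bench import env, kinematics, monitor, eyes, job gives the robot as it stands. The module is installed in compiled form; this text tells all that it offers. Calls block until the motion is done:
- env.reach(position, orientation): joint-space move of the TCP to a pose.
- env.movel(position, velocity=0.15, frame=None, guard=None): straight line of the TCP; frame=None keeps the orientation; velocity is the mean speed in m/s. With guard (N) it stops when the force on the tool has changed by that much, and returns True; else False.
- env.set_joints(angles): joint-space move.
- env.release() and env.close_gripper(effort=None): open the fingers fully, or close them until they stop; effort is the grip in N (None keeps the last).
- env.hold(seconds).
- kinematics.ik(position, orientation): joint angles nearest the present ones, or None.
- monitor.sense(): the state.
- eyes.grab_frame(name): name is "scene" or "side" or "wrist"; returns a dict with "frame" (384x512x3 uint8, red, green, blue), "mtx" (3x3 intrinsics, pixels), "view" (4x4, takes a point from world to camera coordinates). Camera axes: x right, y down, z forward; pixel columns grow to the right and rows downward; lengths in m; the calibration is good to about 2 mm. A picture is of the moment at which its call begins. There is no depth.
A pose or a line that the arm cannot do raises env.MotionError and nothing moves.
- job.hand_in(): hands the job in, once; it reports no verdict.
The state is a dict: "clock": time; "joints": joint angles; "qvel": joint speeds; "joint_efforts": joint torques, N m; "position": TCP position; "ee_rot": TCP orientation; "contact_force": force on the tool from outside, world axes, zero at the start; "ft_torque": the same for the moment, N m; "finger_gap": opening from 0.0 (shut) to 1.0 (fully open).
Only numpy, scipy, OpenCV 4.12 (cv2) and the standard library are available. Lean on these libraries where they do the work, as an engineer would, in place of code of your own. Each camera call takes 0.05 s, during which the arm holds its last target.

## Working session

There is one attempt and no reset: what is moved stays moved. The work goes in short steps, each a Python script; the robot and the scene stay as the last script left them, time stands still between calls to the robot, and variables do not carry over. Pictures are saved under pics/ and viewed, and the job is handed in when it is done.

```bash
mkdir -p pics; ls
python3 - <<'E'
from bench import env, kinematics, monitor, eyes, job
import cv2
for n in ["scene","side","wrist"]:
    f=eyes.grab_frame(n); cv2.imwrite(f"pics/{n}0.png",f["frame"][:,:,::-1]); print(n,f["mtx"].round(1).tolist(),f["view"].round(3).tolist())
s=monitor.sense(); print(s["clock"],s["position"],s["ee_rot"],s["finger_gap"])
E
```

```text
pics
scene [[435.0, 0.0, 256.7], [0.0, 435.0, 191.0], [0.0, 0.0, 1.0]] [[-0.025, 1.0, -0.002, -0.049], [0.808, 0.019, -0.589, -0.422], [-0.589, -0.017, -0.808, 1.397], [0.0, 0.0, 0.0, 1.0]]
side [[483.0, 0.0, 252.8], [0.0, 483.0, 188.6], [0.0, 0.0, 1.0]] [[-0.943, -0.332, 0.02, 0.558], [-0.231, 0.613, -0.755, 0.128], [0.238, -0.717, -0.655, 0.979], [0.0, 0.0, 0.0, 1.0]]
wrist [[287.4, 0.0, 259.2], [0.0, 287.4, 190.4], [0.0, 0.0, 1.0]] [[1.0, -0.0, -0.001, -0.524], [-0.0, -0.953, 0.303, -0.041], [-0.001, -0.303, -0.953, 0.38], [0.0, 0.0, 0.0, 1.0]]
0.15 [5.24818704e-01 3.75475443e-05 2.30871801e-01] [6.37880836e-05 7.07439173e-01 7.67829882e-05 7.06774226e-01] 1.0019503512572374
```

View pics/scene0.png

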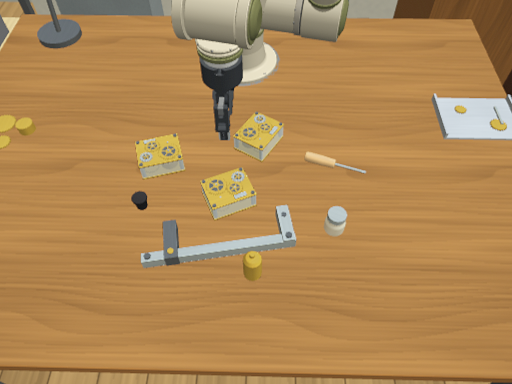

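View pics/side0.png

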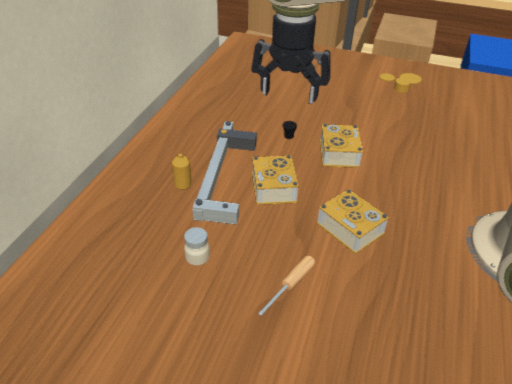

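View pics/wrist0.png

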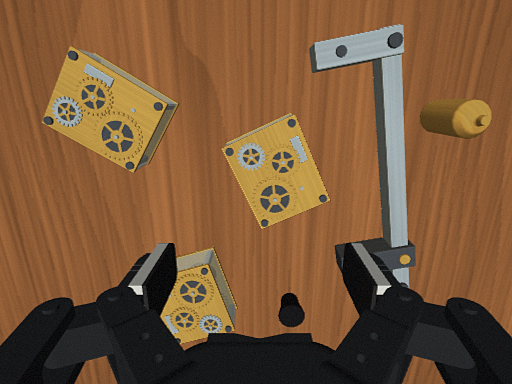

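Fixture lower in the scene view, with the rail running from (143,258) to (295,240) and the stop at the right. The three look-alikes are at (160,155), (260,135) and (228,193). The last one is nearest the fixture. Next I measure with the wrist and scene views.

```bash
cat > h.py <<'E'
import numpy as np, cv2
from bench import env, kinematics, monitor, eyes, job
def unproj(f,px,z):
    K,V=f["mtx"],f["view"]; R,t=V[:3,:3],V[:3,3]; c=-R.T@t
    px=np.atleast_2d(np.asarray(px,float)); d=np.c_[(px[:,0]-K[0,2])/K[0,0],(px[:,1]-K[1,2])/K[1,1],np.ones(len(px))]@R
    s=(z-c[2])/d[:,2]; return (c+d*s[:,None])[:,:2]
def plates(f,z=0.05):
    hsv=cv2.cvtColor(f["frame"],cv2.COLOR_RGB2HSV)
    m=cv2.inRange(hsv,(20,120,120),(32,255,255)); m=cv2.morphologyEx(m,cv2.MORPH_CLOSE,np.ones((7,7)))
    out=[]
    for c in cv2.findContours(m,cv2.RETR_EXTERNAL,cv2.CHAIN_APPROX_NONE)[0]:
        if cv2.contourArea(c)<300: continue
        p=unproj(f,c[:,0,:],z).astype(np.float32)*1000
        r=cv2.minAreaRect(p); out.append((np.round(r[0],1).tolist(),np.round(r[1],1).tolist(),round(r[2],1),c[:,0,:].mean(0).round().tolist()))
    return out
def save(f,n,crop=None,k=1):
    a=f["frame"][:,:,::-1]
    if crop: a=a[crop[1]:crop[3],crop[0]:crop[2]]
    cv2.imwrite(f"pics/{n}.png",cv2.resize(a,None,fx=k,fy=k,interpolation=cv2.INTER_CUBIC))
E
python3 - <<'E'
from h import *
for n in ["scene","side","wrist"]:
    f=eyes.grab_frame(n); print(n)
    for p in plates(f): print(p)
    if n=="wrist": save(f,"w1",(210,10,460,310),2)
    if n=="scene": save(f,"s1",(130,165,310,285),4)
E
```

```text
scene
([750.4, 57.6], [67.0, 38.3], 1.4, [252.0, 265.0])
([555.3, -6.4], [105.0, 116.9], 24.8, [226.0, 190.0])
([433.8, -190.4], [93.0, 110.6], 17.0, [158.0, 150.0])
([362.8, -575.9], [127.3, 87.7], 20.6, [13.0, 129.0])
([375.9, 62.9], [111.5, 143.6], 58.7, [261.0, 137.0])
side
([353.5, 64.7], [92.4, 111.1], 58.5, [353.0, 213.0])
([543.5, 3.0], [94.2, 126.6], 24.6, [272.0, 174.0])
([738.5, 64.7], [35.6, 120.3], 31.8, [181.0, 171.0])
([433.8, -186.8], [96.6, 114.3], 16.7, [339.0, 139.0])
([317.8, -547.0], [108.4, 108.7], 46.7, [400.0, 80.0])
wrist
([429.7, -191.0], [89.0, 111.3], 17.0, [196.0, 307.0])
([543.9, -6.2], [88.9, 112.9], 24.6, [276.0, 170.0])
([758.5, 58.8], [32.2, 41.1], 41.7, [473.0, 116.0])
([360.3, 62.0], [96.3, 118.9], 58.6, [105.0, 105.0])
```

View pics/w1.png

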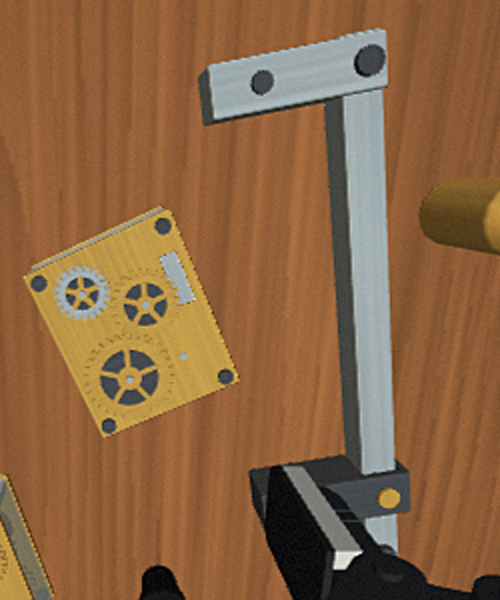

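View pics/s1.png

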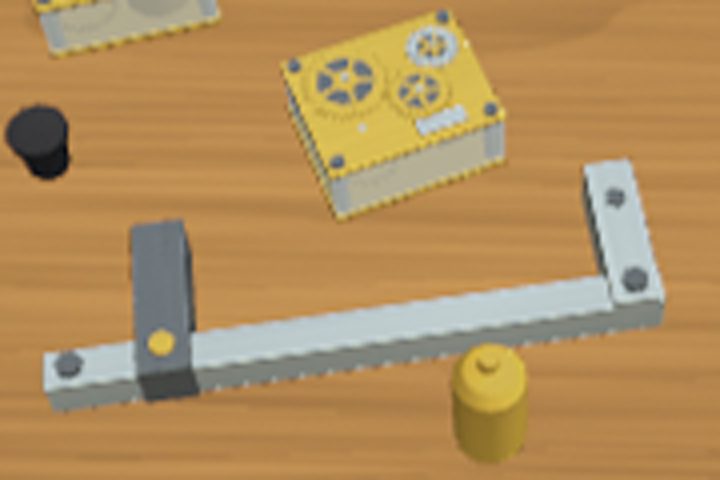

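The wrist crop shows the movement's plate corners at crop (27,275), (165,207), (240,378) and (105,437). The rail's near top edge runs from (342,97) to (362,474), and the stop's inner top edge from (207,124) to (340,97). Now the fixture.

Run:
```python
from h import *
f=eyes.grab_frame("wrist")
g=cv2.cvtColor(f["frame"],cv2.COLOR_RGB2HSV)
# rail top mask: pale blue gray
m=cv2.inRange(f["frame"],(135,145,140),(255,255,255)); 
# near edge of rail top per row
pts=[];far=[]
for r in range(64,240,2):
    cols=np.where(m[r,360:412])[0]
    if len(cols)>8: pts.append((360+cols[0]-.5,r)); far.append((360+cols[-1]+.5,r))
def line(p):
    p=np.asarray(p,np.float32).reshape(-1,1,2); vx,vy,x,y=cv2.fitLine(p,cv2.DIST_HUBER,0,.01,.01).ravel()
    if vy<0: vx,vy=-vx,-vy
    return vx,vy,x,y
A=unproj(f,pts,.03)*1000;B=unproj(f,far,.03)*1000
la,lb=line(A),line(B); print("near",la,"far",lb)
for l in(la,lb): print("yaw",np.arctan2(-l[0],l[1]))
# stop inner face top edge: z .036, crop row search
pe=[]
for c in range(318,372,2):
    rows=np.where(m[20:80,c])[0]
    if len(rows)>4: pe.append((c,20+rows[-1]+.5))
E_=unproj(f,pe,.036)*1000; le=line(E_); print("stop",le, np.arctan2(le[1],le[0])); print(np.round(E_[::5],1))
crop=lambda x,y:(x/2+210,y/2+10)
print("stop corner nearrobot",unproj(f,[crop(207,124)],.036)*1000)
print("jaw face edge top", unproj(f,[crop(250,469),crop(340,458)],.04)*1000, "screw",unproj(f,[crop(390,498)],.044)*1000)
print("plate",unproj(f,[crop(27,275),crop(165,207),crop(240,378),crop(105,437)],.05)*1000)
s=eyes.grab_frame("scene"); sc=lambda x,y:(x/4+130,y/4+165)
print("SCENE plate",unproj(s,[sc(282,62),sc(452,10),sc(505,118),sc(335,172)],.05)*1000)
print("bottom",unproj(s,[sc(342,218),sc(505,160)],0)*1000)
print("rail near top",unproj(s,[sc(193,335),sc(605,278)],.03)*1000)
print("stop inner top",unproj(s,[sc(585,166),sc(612,305)],.036)*1000)
print("jaw face top",unproj(s,[sc(183,220),sc(192,335)],.04)*1000,"jaw back",unproj(s,[sc(132,226),sc(140,375)],.04)*1000)
print("loupe",unproj(s,[sc(46,185)],0)*1000,unproj(s,[sc(38,122)],.038)*1000)
```

```text
near (np.float32(-0.18231288), np.float32(0.98324054), np.float32(677.2774), np.float32(12.935512)) far (np.float32(-0.18155037), np.float32(0.9833816), np.float32(698.7741), np.float32(12.941043))
yaw 0.18333827
yaw 0.1825628
stop (np.float32(0.9839441), np.float32(0.17847666), np.float32(615.94403), np.float32(112.473976)) 0.17943805
[[588.2 107.6]
 [598.9 109.6]
 [609.6 111.6]
 [620.2 113.5]
 [630.8 115.5]
 [641.4 117.5]]
stop corner nearrobot [[583.45963886 104.03582505]]
jaw face edge top [[ 622.4283058  -103.94004259]
 [ 679.80160799  -96.05426185]] screw [[ 714.20597506 -122.93173355]]
plate [[483.83866372  23.79372972]
 [560.49079357  60.89780453]
 [608.70047376 -37.88971297]
 [528.18766603 -76.45487405]]
SCENE plate [[529.33713839 -73.06418842]
 [486.7271667   27.35798024]
 [567.62241377  62.01223751]
 [608.0365034  -34.58665709]]
bottom [[607.55080876 -34.54729777]
 [563.37400714  61.74719418]]
rail near top [[ 704.49789011 -106.65191604]
 [ 662.85589817  120.74124373]]
stop inner top [[591.03779457 109.38350749]
 [683.54206244 124.18266979]]
jaw face top [[ 636.25759962 -119.86990901]
 [ 709.90042752 -105.00266321]] jaw back [[ 640.95594127 -148.33766755]
 [ 734.72340729 -129.73102076]]
loupe [[ 588.1904971  -215.76163998]] [[ 568.42464235 -215.88114905]]
```

Fixture: corner ≈ (657,120) mm, yaw ≈ 0.182, rail width measured 21.9 of 22 mm. Movement: centre ≈ (544,-7), 89×113 mm, relative yaw ≈ +0.25. That puts it in fixture coordinates at (-134,-104), between the jaw (≈0) and the stop. I'll shut the fingers and push along fixture x, offset slightly towards the stop so it turns square.

```bash
cat >> h.py <<'E'
from scipy.spatial.transform import Rotation as Rn
C=np.array([.6574,.1200]); YAW=.182
fx=np.array([np.cos(YAW),np.sin(YAW)]); fy=np.array([-fx[1],fx[0]])
def W(x,y,z): return [*(C+x*fx+y*fy),z]
def F(p): d=np.asarray(p)[:2]-C; return np.array([d@fx,d@fy])
Q0=Rn.from_quat([0,.70710678,0,.70710678])
def Q(a): return (Rn.from_euler('z',YAW+a)*Q0).as_quat()
def st():
    s=monitor.sense(); print("t",round(s["clock"],2),"tcpF",(F(s["position"])*1000).round(1),"z",round(s["position"][2],4),"f",np.round(s["contact_force"],1))
E
python3 - <<'E'
from h import *
env.close_gripper()
env.reach(W(-.212,-.088,.13),Q(np.pi/2)); st()
env.movel(W(-.212,-.088,.014),.15,guard=8); st()
print(env.movel(W(-.165,-.088,.014),.06,guard=20)); st()
f=eyes.grab_frame("scene"); save(f,"s2",(130,125,310,285),4)
f=eyes.grab_frame("side"); save(f,"d2",(150,80,350,240),4)
f=eyes.grab_frame("wrist"); save(f,"w2")
E
```

```text
t 2.74 tcpF [-211.8  -88.1] z 0.1302 f [-0.6  0.1 -0.9]
t 3.67 tcpF [-211.5  -88.2] z 0.0146 f [ 0.9 -0.5 -0.3]
False
t 4.6 tcpF [-164.6  -88.2] z 0.0141 f [-0.2 -0.5 -0.3]
```

View pics/d2.png

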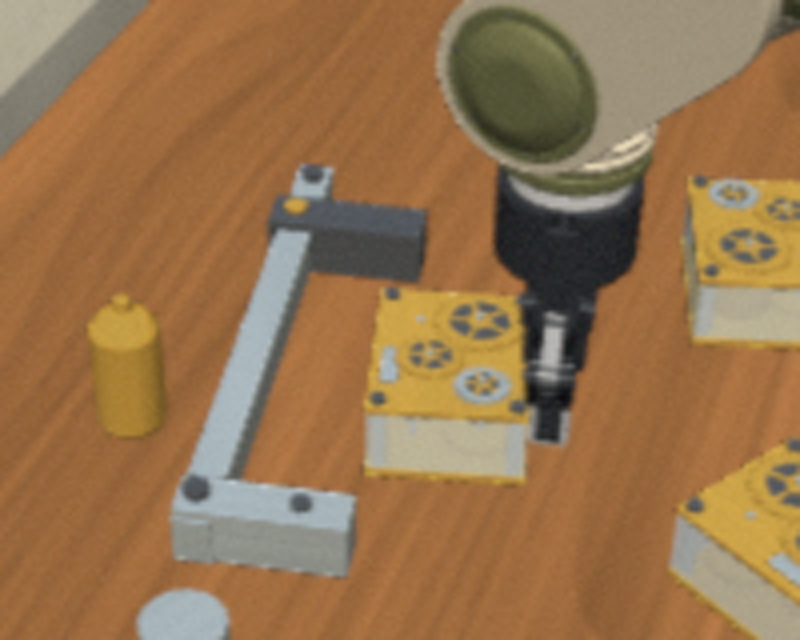

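View pics/w2.png

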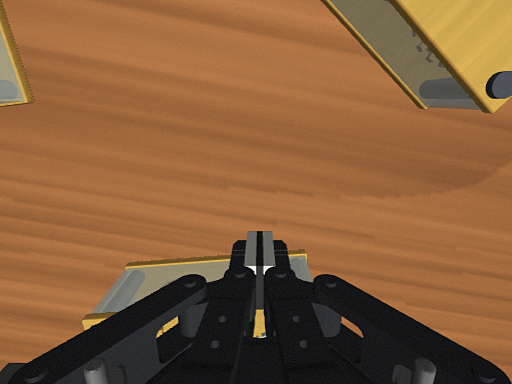

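The side crop shows the finger on the near side, at crop (545,400), towards the stop end, with the movement turned close to the fixture's angle. I'll measure it.

```bash
cat >> h.py <<'E'
def edges(f,crop):pass
def mv(n="side"):
    f=eyes.grab_frame(n)
    for c,s,a,p in plates(f):
        if 440<c[0]<720 and -100<c[1]<120 and min(s)>60: print(n,"F",(F(np.array(c)/1000)*1000).round(1),"size",s,"relyaw",round(((np.radians(a)-YAW+np.pi/4)%(np.pi/2))-np.pi/4,3),p)
    return f
E
python3 - <<'E'
from h import *
mv("side"); f=mv("wrist"); mv("scene")
s=eyes.grab_frame("side"); sc=lambda x,y:(x/4+150,y/4+80)
P=unproj(s,[sc(383,288),sc(530,292),sc(528,417),sc(368,412)],.05); print([(F(p)*1000).round() for p in P])
P=unproj(s,[sc(366,476),sc(525,480)],0); print([(F(p)*1000).round() for p in P])
P=unproj(f,[(128,265),(305,253)],0); print("w near bottom",[(F(p)*1000).round() for p in P])
P=unproj(s,[sc(312,235),sc(234,480)],.03); print("rail",[(F(p)*1000).round() for p in P])
E
```

```text
side F [-106.2 -109. ] size [87.5, 113.4] relyaw 0.083 [262.0, 169.0]
scene F [-101.9 -112.3] size [95.2, 111.0] relyaw 0.09 [225.0, 198.0]
[array([ -60., -161.]), array([-145., -173.]), array([-156.,  -60.]), array([-70., -49.])]
[array([-69., -52.]), array([-157.,  -65.])]
w near bottom [array([-144., -172.]), array([-153.,  -61.])]
rail [array([  -3., -234.]), array([-6., -4.])]
```

Relative yaw is down to about 0.09 and the centre is at (-105,-110). Continuing the same line until it stops on the rail.

Run:
```python
from h import *
print(env.movel(W(-.108,-.092,.014),.06,guard=25)); st()
print(env.movel(W(-.094,-.098,.014),.02,guard=14)); st()
env.hold(.3); st()
mv("side"); mv("scene")
f=eyes.grab_frame("side"); save(f,"d3",(150,80,350,240),4)
f=eyes.grab_frame("scene"); save(f,"s3",(130,165,310,285),4)
```

```text
False
t 6.05 tcpF [-108.   -92.1] z 0.014 f [-2.2  0.3 -1.1]
True
t 6.45 tcpF [-105.4  -93.3] z 0.0135 f [-0.6  0.2  0.4]
t 6.75 tcpF [-105.8  -93. ] z 0.013 f [-0.4 -0.6 -0.3]
side F [ -55.2 -127.9] size [115.2, 89.6] relyaw -0.184 [237.0, 163.0]
scene F [ -49.5 -129. ] size [113.7, 98.0] relyaw -0.215 [221.0, 217.0]
```

View pics/d3.png

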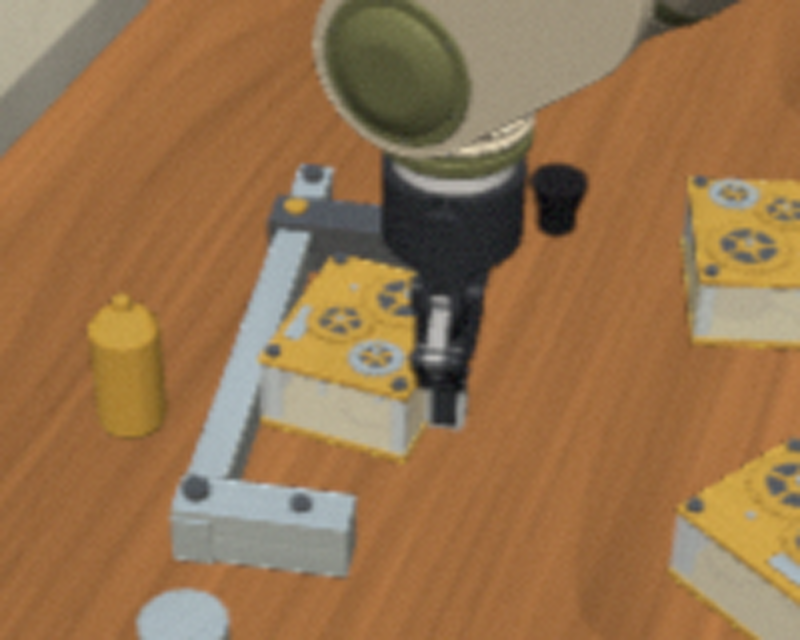

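View pics/s3.png

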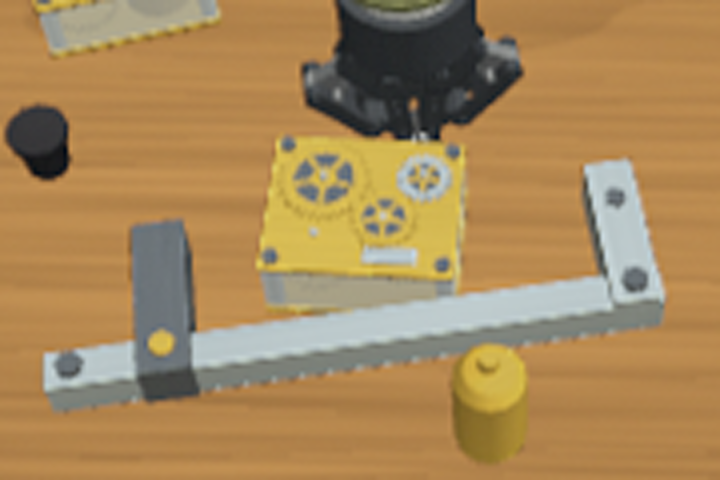

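The movement over-turned to about -0.2 because I pushed too far from its centre. Its stop-side far corner, at scene crop (457,290), is on the rail. I'll back off and push the other half of the near side, so it turns square about that corner.

Run:
```python
from h import *
env.movel(W(-.130,-.093,.014),.15)
env.movel(W(-.130,-.145,.014),.15,guard=10); st()
print(env.movel(W(-.098,-.145,.014),.04,guard=15)); st()
print(env.movel(W(-.092,-.145,.014),.02,guard=12)); st()
mv("side"); mv("scene")
f=eyes.grab_frame("side"); save(f,"d4",(150,80,350,240),4)
f=eyes.grab_frame("scene"); save(f,"s4",(130,165,310,285),4)
```

```text
t 7.76 tcpF [-129.9 -144.7] z 0.0138 f [-0.2 -0.5 -0.1]
True
t 8.5 tcpF [-100.7 -145.2] z 0.0132 f [ 0.7  0.5 -1. ]
True
t 8.74 tcpF [-100.8 -144.9] z 0.0126 f [ 0.5  0.5 -0.2]
side F [ -48.8 -124.5] size [94.2, 114.8] relyaw 0.003 [237.0, 163.0]
scene F [ -42.2 -126.7] size [91.8, 111.1] relyaw 0.003 [222.0, 220.0]
```

View pics/d4.png

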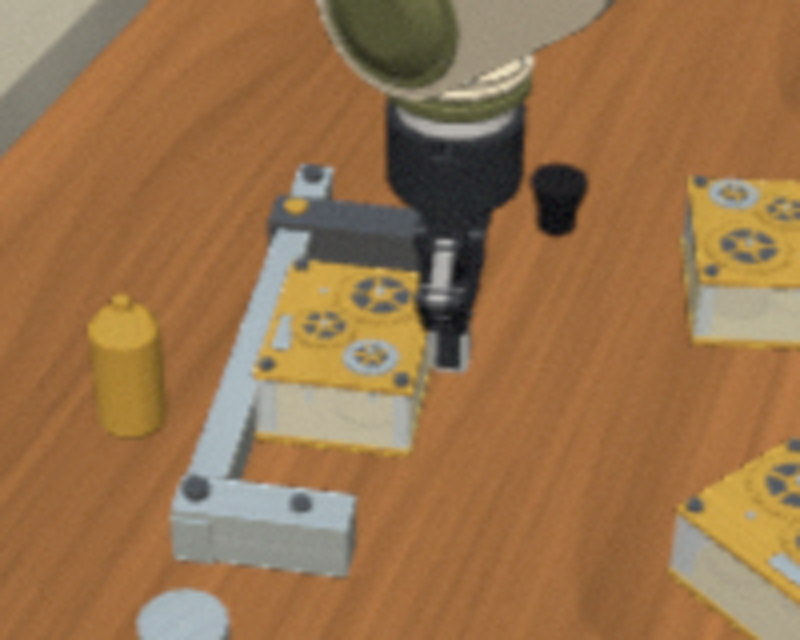

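View pics/s4.png

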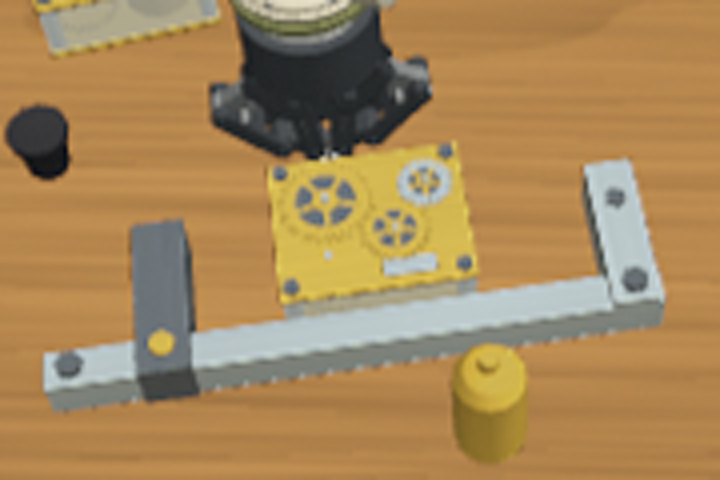

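Relative yaw is 0.003 and the finger stopped at -100.8, which is 90 + 11 mm, so the movement looks flush with the rail. I'll give one confirming press at mid-side, then go to the jaw.

Run:
```python
from h import *
env.movel(W(-.115,-.145,.014),.12)
env.movel(W(-.115,-.122,.014),.12)
print(env.movel(W(-.094,-.122,.014),.03,guard=15)); st()
env.movel(W(-.125,-.122,.014),.12)
env.movel(W(-.125,-.122,.13),.2); mv("side")
env.reach(W(-.035,-.300,.13),Q(0)); st()
for n in ["side","scene"]:
    f=mv(n); save(f,n[0]+"5",(130,80,330,240) if n=="side" else (130,125,310,285),4)
f=eyes.grab_frame("wrist"); save(f,"w5")
```

```text
True
t 10.08 tcpF [-100.9 -122.1] z 0.0135 f [-1.   0.4 -0.3]
side F [ -48.9 -117.8] size [94.3, 128.4] relyaw -0.0 [239.0, 163.0]
t 12.47 tcpF [ -35.1 -299.5] z 0.1295 f [0.5 0.3 0.1]
side F [ -48.7 -124.5] size [94.1, 114.8] relyaw 0.003 [238.0, 162.0]
scene F [ -42.3 -126.8] size [91.8, 111.0] relyaw 0.003 [222.0, 220.0]
```

View pics/s5.png

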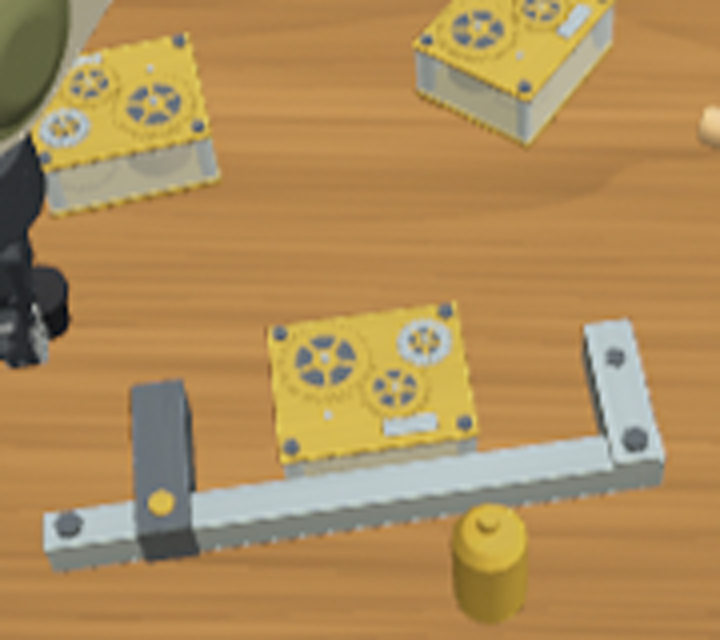

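View pics/w5.png

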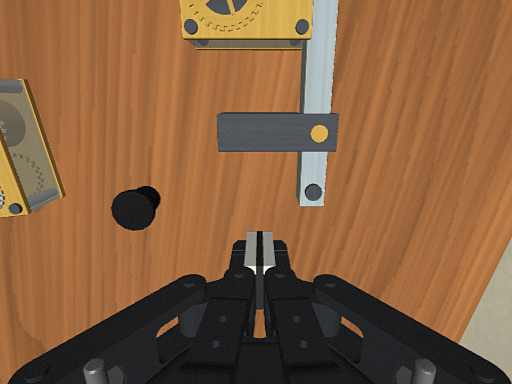

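The wrist view shows the movement's far side parallel to and at the rail (edge at x≈312), the jaw at (278,132), and the finger lined up with the jaw's outer face. The loupe at (135,208) is well clear. Now pushing the jaw.

Run:
```python
from h import *
env.movel(W(-.037,-.300,.016),.15,guard=8); st()
print(env.movel(W(-.037,-.172,.016),.06,guard=30)); st()
f=mv("side"); mv("scene")
print(env.movel(W(-.037,-.146,.016),.02,guard=25)); st()
f=mv("side"); mv("scene"); save(f,"d6",(130,80,330,240),4)
```

```text
t 13.53 tcpF [ -36.4 -300.3] z 0.0172 f [-0.  -0.4 -0.7]
False
t 15.82 tcpF [ -37.  -171.9] z 0.0161 f [ 0.3 -5.1 -1.7]
side F [-41.5 -69.3] size [102.1, 149.1] relyaw 0.061 [233.0, 176.0]
scene F [-42.2 -76.5] size [91.9, 110.5] relyaw 0.001 [244.0, 217.0]
False
t 17.37 tcpF [ -37.  -150.2] z 0.0162 f [  3.  -23.8  -5.5]
side F [-42.6 -53.3] size [101.7, 144.4] relyaw 0.089 [231.0, 181.0]
scene F [-42.5 -55.1] size [92.3, 110.3] relyaw -0.006 [254.0, 216.0]
```

View pics/d6.png

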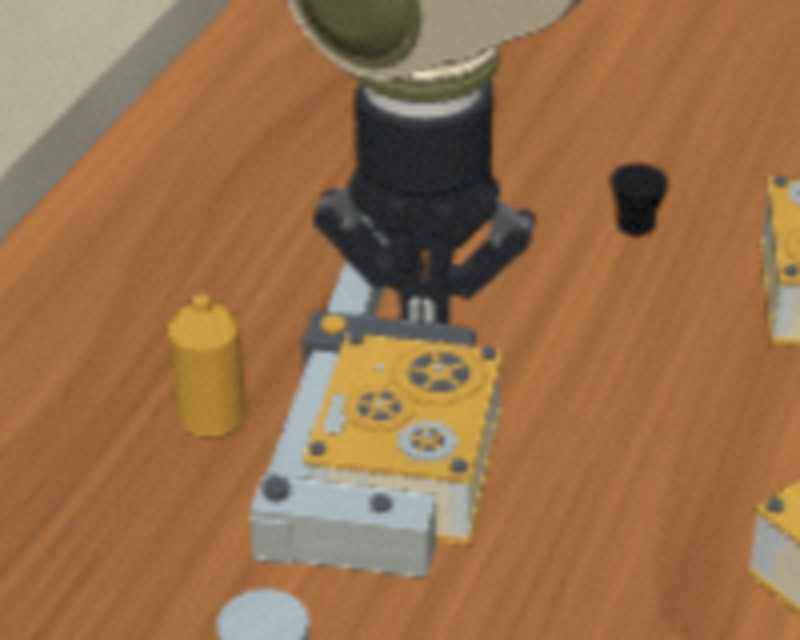

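The arm was pressing with 24 N when blocked at y=-150.2, and the side view shows the stack closed: jaw, movement, stop. Backing off and checking again.

Run:
```python
from h import *
env.movel(W(-.037,-.200,.016),.1); env.movel(W(-.037,-.200,.14),.2)
env.reach(W(-.037,-.25,.22),Q(0)); env.hold(.3); st()
mv("scene"); f=mv("wrist"); save(f,"w7")
f=eyes.grab_frame("side"); save(f,"d7",(130,80,330,240),4)
f=eyes.grab_frame("scene"); save(f,"s7",(130,165,310,285),4)
```

```text
t 19.69 tcpF [ -37.1 -249.4] z 0.219 f [0.8 0.2 0. ]
scene F [-42.5 -55.1] size [92.3, 110.3] relyaw -0.006 [254.0, 216.0]
```

View pics/w7.png

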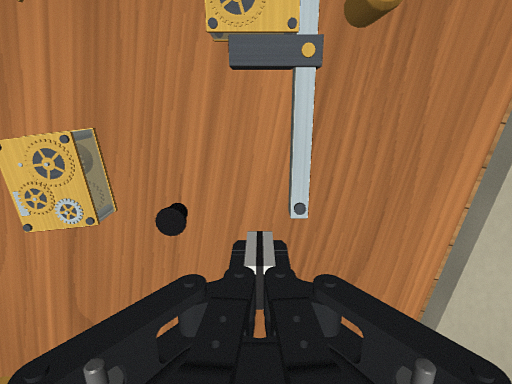

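View pics/s7.png

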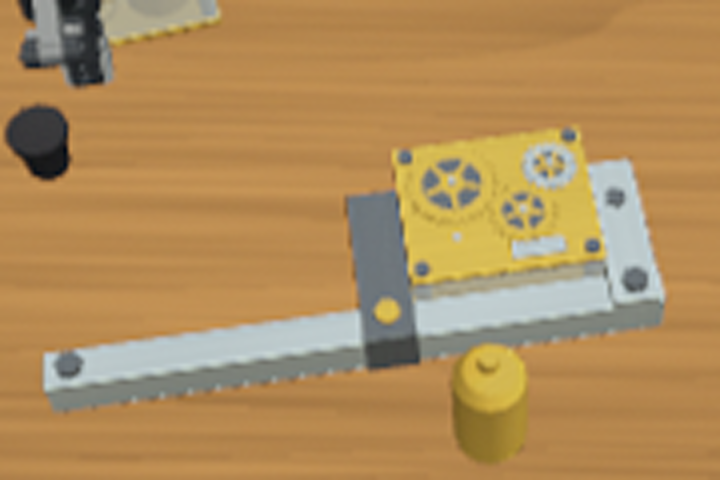

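View pics/d7.png

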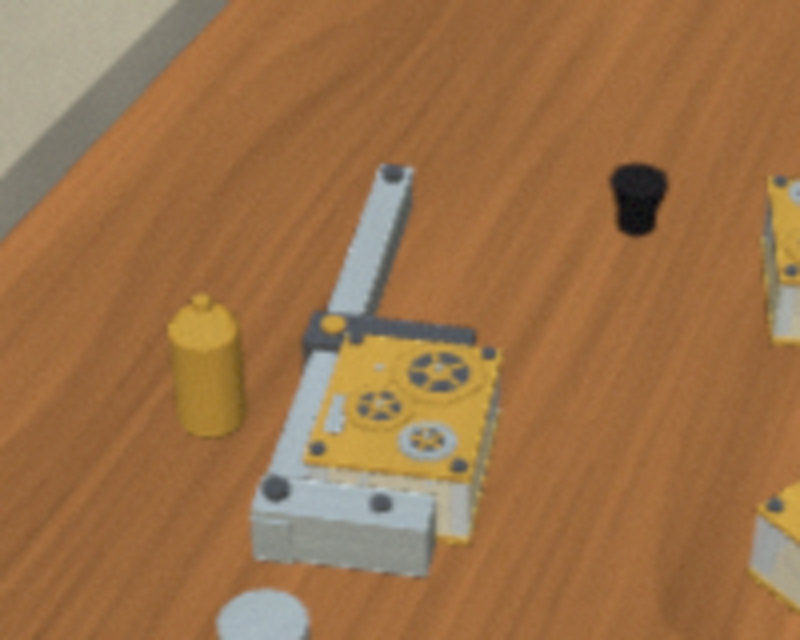

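The movement sits flat on the rail, tight between jaw and stop, and the robot is clear. Handing in.

```bash
python3 -c "
from bench import job; job.hand_in()"
```

```text
the job is handed in; nothing more can be done
```

The movement is clamped: it lies flat on the rail, up against the end stop, with the jaw closed on it. I handed the job in at about 20 s of the 42 s allowed.

**What I did**
- **Push to the rail:** I pushed the movement along the bench with shut fingers. My first push was too far off-centre and turned it to about -0.2 rad. I corrected that with a push on the other half of its near side.
- **Flat on the rail:** A second press at mid-side stopped at the same depth (-100.8 and -100.9 mm), as expected for a movement flat on the rail. The measured yaw was then 0.003 rad.
- **Jaw:** I drove it along the rail until it was blocked with about 24 N, the finger at y = -150.2 mm, which matches the jaw fully closed. I then backed off and lifted clear.

**Last checks**
- **Position (scene camera):** The movement was at x = -42.5, y = -55.1 mm, with a yaw of -0.006 rad relative to the fixture. This did not change after I let go.
- **Surroundings:** In the last pictures the jaw, movement and stop are in contact. The weight and loupe stand where they were. The jar is only partly in view and the screwdriver is not in view, but the arm never went near either.

**What disagreed**
- The cameras differ on the movement's x. Scene gives about -42.5 mm, and side gave about -48.8 mm just before the jaw push. Each is biased by several millimetres in opposite directions, and they average close to the nominal -45 mm.
- The side camera's outline of the movement was unreliable once the jaw was closed. It gave an oversized shape and a yaw of 0.09 rad, so I set it aside.

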